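# Wedge a rocking tool chest steady

## Robot

A 6-joint arm with a two-finger parallel gripper is mounted at the origin on the work surface. World frame = base frame: x ahead of the robot, y to its left, z up, the work surface at z = 0. Lengths are in m, angles in rad, forces in N, time in s.
With the tool pointing down it reaches from about 0.325 to 0.875 m from the base axis. Payload 4.4 kg.
Tool frame: the origin (TCP) lies at the very end of the fingers, on their centre line; the grasp point (between the pads) lies 19 mm behind it; x points along the fingers, y is the direction in which the jaws open and shut, and the axes are right-handed (so a half turn about x gives the same grasp; the last joint's range is limited). The gripper opens to 85 mm and grips with 20 to 120 N. Pads are 22 mm wide; open, the fingers measure 114 mm over their backs; the gripper's body (76 mm by 85 mm) begins 54 mm behind the grasp point. The pads swing forward as they close: fully open they stand 13 mm farther back than shut.
Start: joints at [-1.429, 0.207, 1.542, -0, 1.393, -0.15], TCP at [0.165, -0.551, 0.231] pointing down, gripper open.
Joint ranges: [-2.73, 2.73], [-0.86, 2.22], [0.23, 2.46], [-1.11, 4.25], [0.08, 2.63], [-2.82, 2.82]. Speed limits (rad/s): [2.79, 2.79, 3.14, 3.14, 3.14, 3.14].

## Interface

Orientations are given as a unit quaternion [x, y, z, w].
In Python, from station import arm gives the robot as it stands. The module is installed in compiled form; this text tells all that it offers.
- The arm moves only by the tool step_arm, never from a script. Its argument "steps" is a list of rows, each a list of 5 numbers: the finger opening in m, from 0 to 0.0854, then the shift along the tool's x, y, z in m, then the turn about the tool's x in rad. In form: [[jaw, x, y, z, yaw], ...]. A call has 1 to 12 rows; each row is the pose to reach, as a shift and turn from the pose commanded when the call began, along the tool's axes at that moment; what a row does not reach only later rows make up. A row lasts 1/8 s, in which the tool goes at most 62.5 mm and 10.7 degrees, less where a joint would pass 70% of its speed; a pose out of reach is approached as far as the arm can. A call with a gripper value outside its range is refused whole. The fingers move at their own pace and stop on an object; "newtons" is the grip in N (left out, the last holds). Time passes only in rows, so rows that repeat a pose let the fingers close. It gives the time, the measured TCP pose, the force and the opening at its end, in the units of the state.
- arm.get_state(): the state, without advancing time (a new reading comes with each control period).
- arm.snapshot(name): name is "scene" or "top" or "wrist"; returns the picture (480x640x3 uint8, blue, green, red); there is no depth.
- arm.camera_model(name): a dict with "mtx" (3x3 intrinsics, pixels), "dist_coeffs" ([k1, k2, p1, p2, k3] as OpenCV has them; the pictures are not rectified), "rvec" (rotation vector, rad) and "tvec" (3), from world to camera coordinates, as OpenCV has them. Camera axes: x right, y down, z forward; pixel columns grow to the right and rows downward; lengths in m; the calibration is good to about 2 mm. A picture is of the moment at which its call begins: read the wrist's pose just before it. camera_model takes no time and is no camera call; for the wrist camera it gives the pose at the moment of the call.
- arm.hand_in(): hands the job in, once; it reports no verdict.
The state is a dict: "t": time; "joint_pos": joint angles; "joint_vel": joint speeds; "joint_torque": joint torques, N m; "eef_pos": TCP position; "tool_rot": TCP orientation; "wrist_force": force on the tool from outside, world axes, zero at the start; "torque": the same for the moment, N m; "opening": opening from 0.0 (shut) to 1.0 (fully open).
Only numpy, scipy, OpenCV 4.12 (cv2) and the standard library are available. Lean on these libraries where they do the work, as an engineer would, in place of code of your own. Each camera call takes 0.05 s, during which the arm holds its last target.

## Task

The small wooden tool chest rocks because the foot under its yellow corner mark is too short. Using a fingertip only, without gripping or lifting anything, push the blue wedge along the table, thin end first, under that foot until it fills the gap, without shoving the chest along. Then press down firmly on the yellow mark to check that the chest no longer rocks (push the wedge further and test again if it does), take your hand away with the wedge left in place, and leave everything else undisturbed.

Things in the scene. Friction and masses are not known exactly. Their poses are not given: they have to be found in the camera images.
- chest: Plywood chest, 206 x 256 mm from above (own x by y), top face 85 mm and underside 30 mm above the table, about 0.9 kg. Origin at table level below its centre, z up. Black domed feet, 24 mm wide, at x = +-80, y = +-105 mm; the one at (+80, -105) is 12 mm too short. Stands level on the others; 1 to 2 N on the mark rocks it 0.09 rad until the short foot meets the table; let go, it returns level.
- short_foot (a point): Lowest point of the short foot (a dome of 12 mm radius): 12 mm above the table while the chest stands level, 20 mm inside the chest's -y side and 20 mm inside its +x side.
- press_mark (a point): Centre of the top of the yellow disc (34 mm across, 2 mm thick) on the chest's top, right above the short foot; 87 mm above the table.
- wedge: Blue plastic wedge, 150 mm long (own x), 56 wide; 26 mm high at its flat heel (x = -75), sloping evenly to 3 mm at the thin end (x = +75). 90 g, slides with under 1 N. Origin: centre of underside. Lies off the chest's -y side, thin end pointing roughly at the short foot. Fills the gap when the foot is 60 mm in from the thin end; beyond that pushing takes several N and would shove the chest.
- cup: White cup, 75 mm high, 68 mm across, standing loose on the chest's top by the corner opposite the mark. Origin at its underside. Leave alone.
- brush_pot: Grey pot of brushes, 72 mm across, pot 100 mm high, 225 mm with brushes. Origin at its underside. Leave alone.
- bottle: Blue bottle, 68 mm across, 220 mm high. Origin at its underside. Leave alone.
- stamp_red: Red clay stamp, 34 mm across, 40 mm high. Origin at its underside. Leave alone.
- stamp_clay: Terracotta stamp, 34 mm across, 40 mm high. Origin at its underside. Leave alone.
- spatula: Spatula lying flat along its own x. Leave alone.
- mark: The yellow disc itself, fixed on the chest; origin at the centre of its underside.
There are look-alikes about, which are no part of the job. Leave any green or purple look-alike of the wedge alone.

How it is judged:
By the outcome, as a careful person would: the job done as asked, in the order asked, and still so for the second after the job is handed in, with the robot touching nothing.
It also fails if it takes over 45 s, if anything falls off the work surface, if the arm or the gripper's body presses on something with over 40 N, if the wrist force passes 120 N, or if a joint passes its speed limit or range.

## Working session

There is one attempt and no reset: what is moved stays moved. The work goes in short steps, Python scripts to look and compute and a tool call to move; the robot and the scene stay as the last step left them, time stands still between calls to the robot, and variables do not carry over. Pictures are saved under pics/ and viewed, and the job is handed in when it is done.

Besides the shell and the picture viewer there is one more tool, called after "Request:" in YAML: its name, and indented under it one key for each argument. step_arm: Moves the arm, as the interface text tells. Its arguments: {"type":"object","properties":{"steps":{"type":"array"},"newtons":{"type":"number"}},"required":["steps"]}

```bash
mkdir -p pics; python3 - <<'E'
from station import arm
import cv2
s=arm.get_state();print(s)
for n in("scene","top","wrist"):
    cv2.imwrite(f"pics/{n}0.png",arm.snapshot(n))
    m=arm.camera_model(n);print(n,m)
E
```

```text
{'t': 0.0, 'joint_pos': array([-1.42953873e+00,  2.07446352e-01,  1.54298716e+00,  2.47895395e-06,
        1.39350877e+00, -1.50524550e-01]), 'joint_vel': array([ 0.0002354 , -0.0023416 ,  0.00179305, -0.00085756, -0.00014757,
        0.00250223]), 'joint_torque': array([ 9.80065270e-04, -3.83031106e+01, -2.91597891e+01, -2.08415790e-04,
        1.04759226e-02, -7.54050603e-06]), 'eef_pos': array([ 0.1652702 , -0.54992704,  0.23009507]), 'tool_rot': array([ 0.69959927,  0.10362549, -0.69958984,  0.10196408]), 'wrist_force': array([-0.53037523,  0.04296781,  0.09796095]), 'torque': array([-0.01478911, -0.03725589,  0.05605147]), 'opening': 1.0019955099254005}
scene {'mtx': array([[542.55177397,   0.        , 316.20502254],
       [  0.        , 542.55177397, 246.4743242 ],
       [  0.        ,   0.        ,   1.        ]]), 'dist_coeffs': array([-0.07865771,  0.        ,  0.        ,  0.        ,  0.        ]), 'rvec': array([ 2.00516916,  0.86301407, -0.49510185]), 'tvec': array([-0.42265926, -0.14657977,  1.63840663])}
top {'mtx': array([[436.19557477,   0.        , 316.63718297],
       [  0.        , 436.19557477, 240.61094623],
       [  0.        ,   0.        ,   1.        ]]), 'dist_coeffs': array([-0.10055542,  0.        ,  0.        ,  0.        ,  0.        ]), 'rvec': array([ 2.14090347, -2.10557566,  0.21338956]), 'tvec': array([-0.01764825,  0.60164439,  1.14230776])}
wrist {'mtx': array([[359.21017154,   0.        , 318.52808417],
       [  0.        , 359.21017154, 236.73815337],
       [  0.        ,   0.        ,   1.        ]]), 'dist_coeffs': array([0.02006949, 0.        , 0.        , 0.        , 0.        ]), 'rvec': array([-2.30490481,  1.71421662,  0.2798167 ]), 'tvec': array([-0.57296147, -0.04056621,  0.38064016])}
```

View pics/scene0.png

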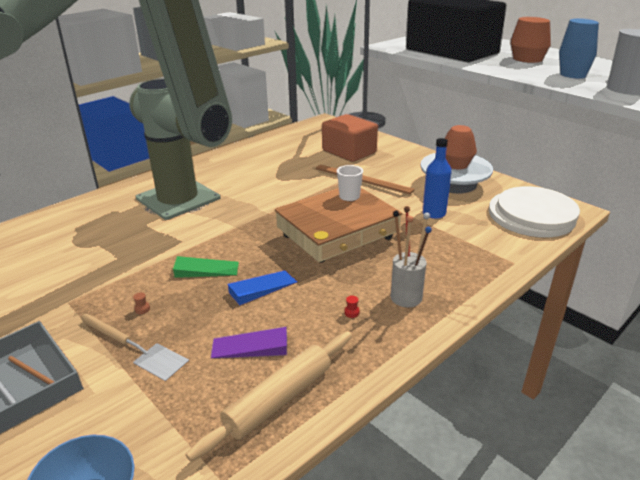

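View pics/top0.png

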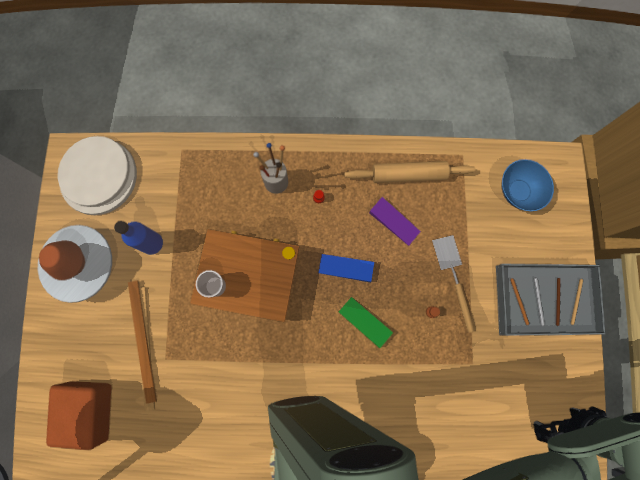

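View pics/wrist0.png

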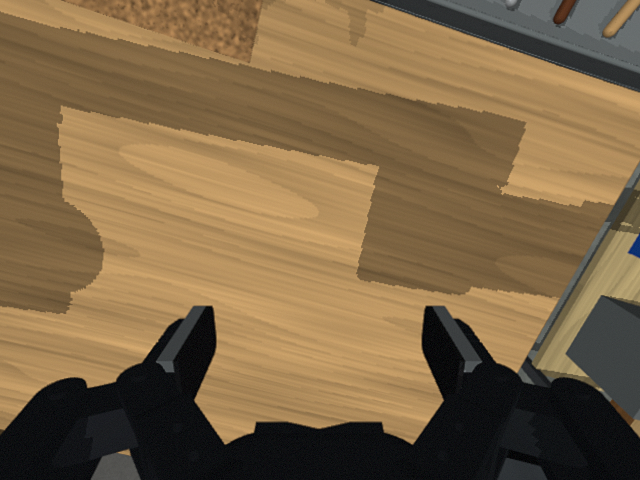

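The top view shows the chest around (245,275), the mark at (288,253), and the blue wedge at (347,268) with its heel on the right. Green (367,322) and purple (395,221) flank it. Next I'll measure these.

```bash
cat > h.py <<'E'
import numpy as np,cv2
from station import arm
def ray(cam,px,z):
    R,_=cv2.Rodrigues(cam["rvec"]);c=-R.T@np.ravel(cam["tvec"])
    u=cv2.undistortPoints(np.array(px,float).reshape(-1,1,2),cam["mtx"],cam["dist_coeffs"]).reshape(-1,2)
    d=np.c_[u,np.ones(len(u))]@R
    t=(z-c[2])/d[:,2]
    return c+t[:,None]*d
def mask(im,lo,hi,roi=None):
    m=cv2.inRange(cv2.cvtColor(im,cv2.COLOR_BGR2HSV),lo,hi)
    if roi:
        k=np.zeros_like(m);x0,y0,x1,y1=roi;k[y0:y1,x0:x1]=255;m&=k
    return m
def big(m):
    c,_=cv2.findContours(m,cv2.RETR_EXTERNAL,cv2.CHAIN_APPROX_NONE);return max(c,key=cv2.contourArea)
def cen(m):
    M=cv2.moments(m,True);return [M['m10']/M['m00'],M['m01']/M['m00']]
E
python3 - <<'E'
from h import *
im=cv2.imread('pics/top0.png');C=arm.camera_model('top')
sc=cv2.imread('pics/scene0.png');S=arm.camera_model('scene')
my=mask(im,(20,150,120),(32,255,255),(270,240,305,265));print('mark',cen(my),ray(C,[cen(my)],.087))
ms=mask(sc,(20,150,120),(32,255,255),(300,220,345,250));print('mark scene',cen(ms),ray(S,[cen(ms)],.087))
b=mask(im,(105,120,60),(125,255,255),(305,240,390,295))
c=big(b);q=cv2.approxPolyDP(cv2.convexHull(c),4,True).reshape(-1,2);print(q,cv2.contourArea(c));print(ray(C,q,0.0)[:,:2],ray(C,q,.026)[:,:2])
bs=mask(sc,(105,120,60),(125,255,255),(215,260,310,310))
c=big(bs);q=cv2.approxPolyDP(cv2.convexHull(c),3,True).reshape(-1,2);print(q);print(ray(S,q,0.0)[:,:2],ray(S,q,.026)[:,:2])
cv2.imwrite('pics/topz.png',cv2.resize(im[200:360,170:400],None,fx=3.4,fy=3.4,interpolation=cv2.INTER_CUBIC))
cv2.imwrite('pics/scz.png',cv2.resize(sc[180:370,160:420],None,fx=3,fy=3,interpolation=cv2.INTER_CUBIC))
E
```

```text
mark [287.6940298507463, 252.1865671641791] [[0.56338709 0.06934255 0.087     ]]
mark scene [320.5157894736842, 234.68421052631578] [[0.56513209 0.06825811 0.087     ]]
[[322 254]
 [373 262]
 [370 281]
 [319 272]] 980.5
[[ 0.57434876 -0.02399317]
 [ 0.55354776 -0.17070854]
 [ 0.49876513 -0.16173489]
 [ 0.52222687 -0.01614629]] [[ 0.57008303 -0.02350555]
 [ 0.54971938 -0.16713617]
 [ 0.49608858 -0.15835119]
 [ 0.51905703 -0.01582366]]
[[296 281]
 [240 304]
 [228 285]
 [282 271]]
[[ 0.57188393 -0.01862728]
 [ 0.55002539 -0.16470469]
 [ 0.47298461 -0.14300636]
 [ 0.51766744 -0.01612962]] [[ 0.59926669 -0.04116891]
 [ 0.57816225 -0.1822068 ]
 [ 0.50377929 -0.16125704]
 [ 0.54692062 -0.03875741]]
```

View pics/topz.png

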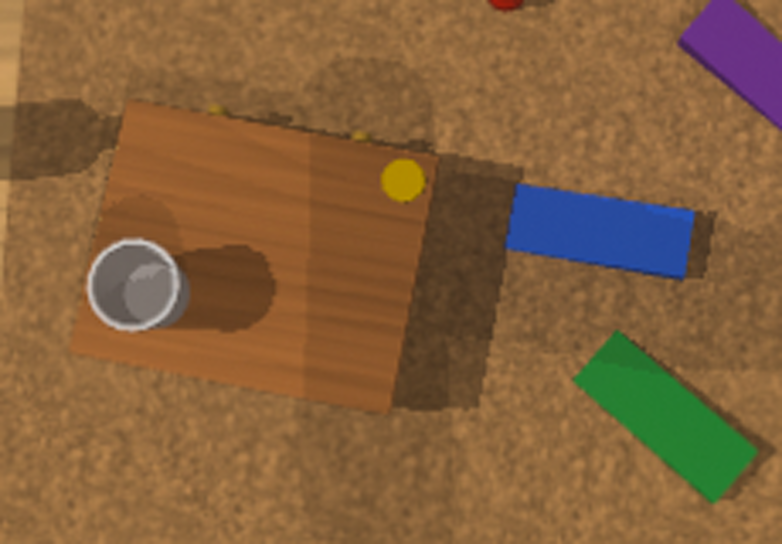

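View pics/scz.png

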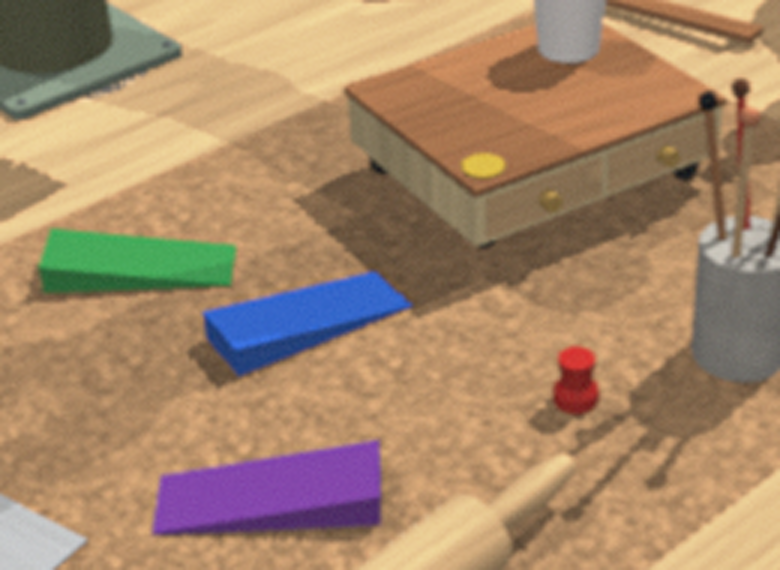

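```bash
cat >> h.py <<'E'
from scipy.spatial.transform import Rotation as Ro
D=np.array([.1735,.9848,0])   # push direction (chest +y)
def axes():
    s=arm.get_state();return s,Ro.from_quat(s['tool_rot']).as_matrix()
def go(target):
    s,R=axes();d=R.T@(np.array(target)-s['eef_pos']);print('shift',d.round(4));return d
def yawto(v):   # turn about tool x so tool y aligns with +-v
    s,R=axes();w=R.T@v;a=np.arctan2(w[2],w[1]);print('yaw',a,a-np.pi*np.sign(a))
E
python3 - <<'E'
from h import *
s,R=axes();print(R.round(3))
P=np.array([D[1],-D[0],0]);yawto(P)
heel=np.array([.5229,-.1627,0])
a=heel-D*.045
print(a);go([a[0],a[1],.12])
E
```

```text
[[-0.     0.288 -0.958]
 [ 0.002 -0.958 -0.288]
 [-1.    -0.002 -0.   ]]
yaw -1.1046095725675515 2.0369830810222416
[ 0.5150925 -0.207016   0.       ]
shift [ 0.1109 -0.2277 -0.4337]
```

Request:
step_arm:
  steps:
    - [0, 0.05, -0.04, -0.055, -0.14]
    - [0, 0.05, -0.07, -0.11, -0.3]
    - [0, 0.06, -0.1, -0.165, -0.45]
    - [0, 0.06, -0.125, -0.22, -0.6]
    - [0, 0.07, -0.15, -0.275, -0.75]
    - [0, 0.08, -0.18, -0.33, -0.9]
    - [0, 0.09, -0.21, -0.385, -1.0]
    - [0, 0.11, -0.228, -0.434, -1.105]
    - [0, 0.11, -0.228, -0.434, -1.105]
    - [0, 0.11, -0.228, -0.434, -1.105]
    - [0, 0.11, -0.228, -0.434, -1.105]

```text
t: 1.52
eef_pos: [0.5148, -0.2087, 0.1217]
tool_rot: [-0.542, -0.454, 0.542, -0.454]
wrist_force: [-0.5, -0.1, 0.1]
opening: -0.0
```

```bash
python3 - <<'E'
from h import *
s,R=axes();print(s['t'],s['eef_pos'],s['wrist_force'],s['opening'],R.round(3))
C=arm.camera_model('wrist');im=arm.snapshot('wrist');cv2.imwrite('pics/wrist1.png',im)
cv2.imwrite('pics/scene1.png',arm.snapshot('scene'))
b=mask(im,(105,120,60),(125,255,255));c=big(b);q=cv2.approxPolyDP(cv2.convexHull(c),4,True).reshape(-1,2);print(q);print(ray(C,q,0.0)[:,:2],ray(C,q,.026)[:,:2])
E
```

```text
1.525 [ 0.51478162 -0.208725    0.12169268] [-0.5144558  -0.09157679  0.09282051] -0.0004384866684394568 [[ 0.     0.985 -0.175]
 [-0.001 -0.175 -0.985]
 [-1.     0.     0.001]]
[[365   0]
 [363 174]
 [279 175]
 [274   0]]
[[ 0.56989916 -0.06463212]
 [ 0.55396502 -0.17248619]
 [ 0.49333228 -0.16242985]
 [ 0.51340248 -0.05456818]] [[ 0.56586106 -0.07086898]
 [ 0.55149635 -0.16809999]
 [ 0.49683563 -0.15903414]
 [ 0.51492901 -0.06179629]]
```

View pics/wrist1.png

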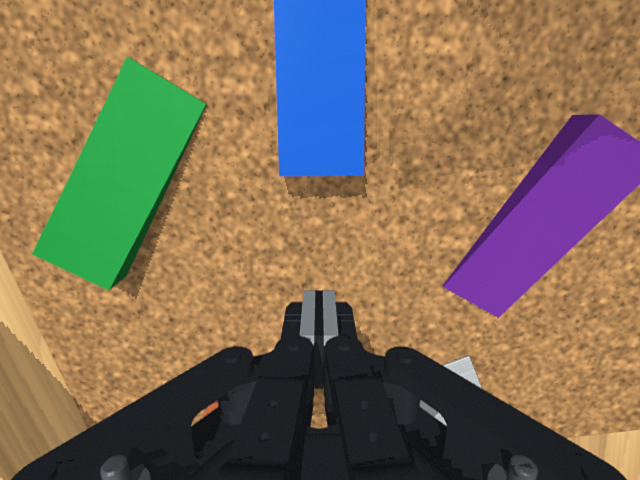

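View pics/scene1.png

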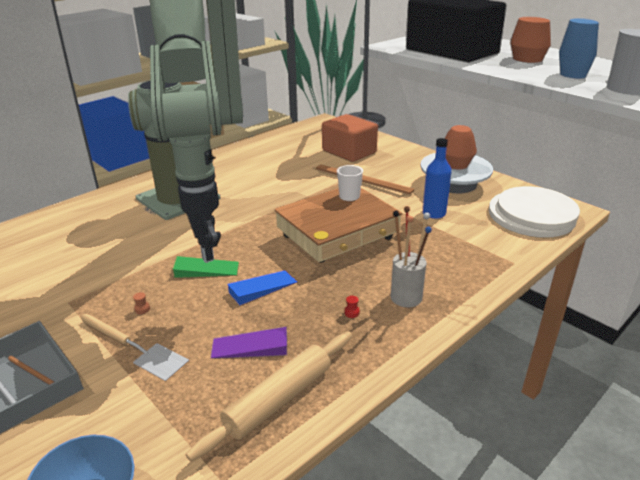

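The wrist view shows the blue heel centred between (279,175) and (365,174), straight ahead of the shut fingertips at (318,295). Next I descend and start the push.

Request:
step_arm:
  steps:
    - [0, 0.05, 0.0015, 0, 0]
    - [0, 0.095, 0.0015, 0, 0]
    - [0, 0.11, 0.0015, 0, 0]
    - [0, 0.11, 0.0015, 0, 0]
    - [0, 0.11, 0.0015, -0.015, 0]
    - [0, 0.11, 0.0015, -0.027, 0]
    - [0, 0.11, 0.0015, -0.037, 0]
    - [0, 0.11, 0.0015, -0.05, 0]
    - [0, 0.11, 0.0015, -0.063, 0]
    - [0, 0.11, 0.0015, -0.076, 0]
    - [0, 0.11, 0.0015, -0.088, 0]
    - [0, 0.11, 0.0015, -0.1, 0]

```text
t: 3.12
eef_pos: [0.5343, -0.1084, 0.0112]
tool_rot: [-0.542, -0.455, 0.542, -0.455]
wrist_force: [1.3, -0.5, 0.3]
opening: 0.002
```

```bash
cat >> h.py <<'E'
def look(i):
    s,R=axes();print(s['t'],s['eef_pos'].round(4),s['wrist_force'].round(2))
    im=arm.snapshot('top');sc=arm.snapshot('scene')
    cv2.imwrite(f'pics/top{i}.png',im);cv2.imwrite(f'pics/scene{i}.png',sc)
    cv2.imwrite(f'pics/z{i}.png',np.vstack([cv2.resize(im[190:340,180:400],(660,300+0)),cv2.resize(sc[180:330,200:420],(440,300)).copy() if 0 else cv2.resize(sc[180:330,200:420],(660,300))]))
    C=arm.camera_model('top');S=arm.camera_model('scene')
    my=mask(im,(20,150,120),(32,255,255),(270,235,310,268))
    if my.sum():print('mark top',ray(C,[cen(my)],.087).round(4), my.sum()//255)
    ms=mask(sc,(20,150,120),(32,255,255),(300,220,345,250));
    if ms.sum():print('mark scene',ray(S,[cen(ms)],.087).round(4), ms.sum()//255)
    Q=[]
    for n,(m,K) in dict(top=(mask(im,(105,120,50),(125,255,255),(270,225,390,300)),C),scene=(mask(sc,(105,120,50),(125,255,255),(215,235,345,310)),S)).items():
        c=big(m);q=cv2.approxPolyDP(cv2.convexHull(c),3,True).reshape(-1,2);print(n,q.tolist(),'z0',ray(K,q,0)[:,:2].round(4).tolist(),'z26',ray(K,q,.026)[:,:2].round(4).tolist())
E
python3 -c "
from h import *
look(2)"
```

```text
3.125 [ 0.5343 -0.1084  0.0112] [ 1.32 -0.53  0.28]
mark top [[0.5639 0.0698 0.087 ]] 136
mark scene [[0.5655 0.0683 0.087 ]] 95
top [[299, 250], [333, 255], [326, 272], [296, 268]] z0 [[0.5849, 0.0423], [0.572, -0.0556], [0.5226, -0.0361], [0.5326, 0.0497]] z26 [[0.5804, 0.0414], [0.5678, -0.0545], [0.5194, -0.0354], [0.5292, 0.0486]]
scene [[321, 272], [267, 293], [262, 288], [261, 275], [268, 270], [310, 262]] z0 [[0.5863, 0.0483], [0.5605, -0.0964], [0.5376, -0.0929], [0.4953, -0.0628], [0.4907, -0.0378], [0.5364, 0.058]] z26 [[0.6132, 0.0234], [0.5883, -0.1163], [0.5662, -0.1129], [0.5253, -0.0838], [0.5209, -0.0596], [0.565, 0.0328]]
```

View pics/z2.png

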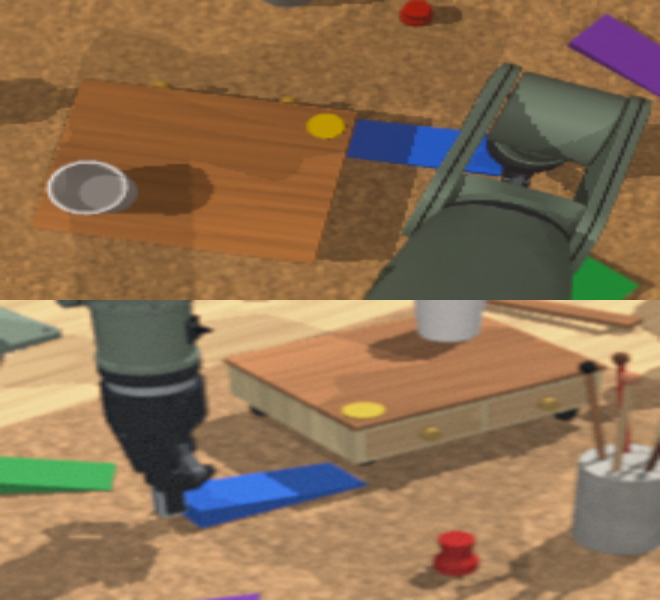

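Request:
step_arm:
  steps:
    - [0, 0, 0, -0.012, 0]
    - [0, 0, 0, -0.024, 0]
    - [0, 0, 0, -0.036, 0]
    - [0, 0, 0, -0.046, 0]
    - [0, 0, 0, -0.054, 0]
    - [0, 0, 0, -0.06, 0]
    - [0, 0, 0, -0.064, 0]
    - [0, 0, 0, -0.064, 0]

```text
t: 4.22
eef_pos: [0.5454, -0.046, 0.0113]
tool_rot: [0.542, 0.455, -0.541, 0.455]
wrist_force: [0.5, -0.1, -1.0]
opening: -0.004
```

```bash
python3 -c "
from h import *
look(3)"
```

```text
4.225 [ 0.5454 -0.046   0.0113] [ 0.45 -0.09 -1.02]
mark top [[0.5639 0.0698 0.087 ]] 136
mark scene [[0.5655 0.0681 0.087 ]] 97
top [[313, 256], [323, 273], [309, 270]] z0 [[0.5681, 0.0018], [0.5196, -0.0276], [0.5275, 0.0125]] z26 [[0.564, 0.0017], [0.5164, -0.027], [0.5242, 0.0122]]
scene [[342, 263], [293, 283], [285, 278], [284, 267], [293, 261], [334, 257]] z0 [[0.5946, 0.1113], [0.5729, -0.0288], [0.5447, -0.0294], [0.5081, -0.0018], [0.5038, 0.0309], [0.562, 0.1158]] z26 [[0.6212, 0.0842], [0.6003, -0.051], [0.573, -0.0516], [0.5377, -0.0249], [0.5335, 0.0066], [0.5897, 0.0886]]
```

View pics/z3.png

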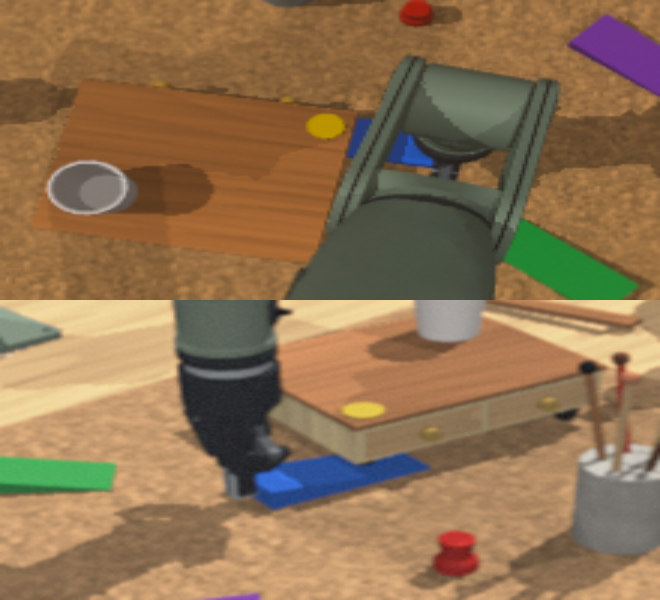

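Request:
step_arm:
  steps:
    - [0, 0, 0, -0.003, 0]
    - [0, 0, 0, -0.006, 0]
    - [0, 0, 0, -0.009, 0]
    - [0, 0, 0, -0.01, 0]
    - [0, 0, 0, -0.01, 0]

```text
t: 4.95
eef_pos: [0.5471, -0.0364, 0.0113]
tool_rot: [0.542, 0.455, -0.542, 0.455]
wrist_force: [0.5, -1.6, 0.4]
opening: 0.0
```

Request:
step_arm:
  steps:
    - [0, 0, 0, -0.001, 0]
    - [0, 0, 0, -0.002, 0]
    - [0, 0, 0, -0.002, 0]

```text
t: 5.32
eef_pos: [0.5474, -0.0347, 0.0113]
tool_rot: [-0.541, -0.455, 0.542, -0.455]
wrist_force: [-1.3, -3.2, 0.2]
opening: -0.001
```

```bash
python3 -c "
from h import *
for i in range(3): print(arm.get_state()['wrist_force'])
look(4)"
```

```text
[-1.28390242 -3.15163989  0.23548291]
[-1.28390242 -3.15163989  0.23548291]
[-1.28390242 -3.15163989  0.23548291]
5.325 [ 0.5474 -0.0347  0.0113] [-1.28 -3.15  0.24]
mark top [[0.564  0.0701 0.087 ]] 138
mark scene [[0.5649 0.0688 0.087 ]] 94
top [[308, 256], [319, 272], [304, 269]] z0 [[0.5678, 0.0161], [0.5222, -0.0161], [0.5301, 0.0268]] z26 [[0.5637, 0.0157], [0.5191, -0.0158], [0.5268, 0.0262]]
scene [[344, 261], [295, 282], [289, 277], [289, 265], [297, 260], [338, 256]] z0 [[0.5919, 0.121], [0.5732, -0.0229], [0.5482, -0.02], [0.5101, 0.0125], [0.5074, 0.0409], [0.5658, 0.126]] z26 [[0.6186, 0.0936], [0.6006, -0.0453], [0.5764, -0.0425], [0.5396, -0.0111], [0.537, 0.0163], [0.5934, 0.0985]]
```

View pics/z4.png

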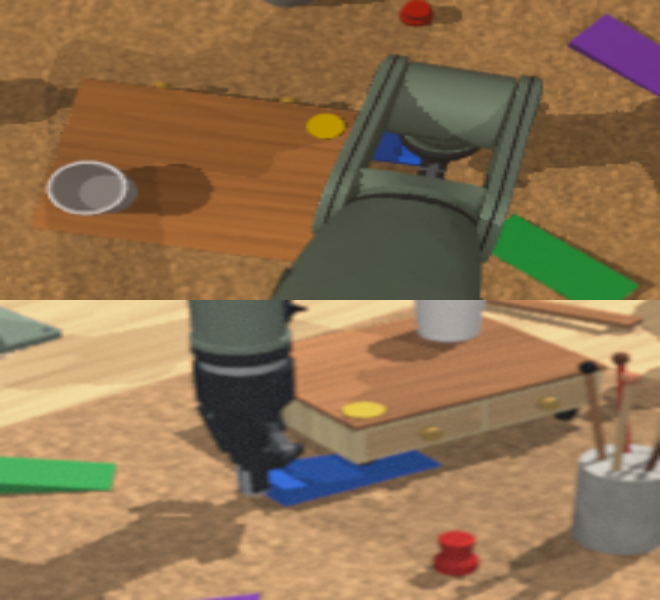

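Force rose to about 3 N as the foot met the slope, and the mark hasn't measurably moved. I'll retract and test by pressing.

Request:
step_arm:
  steps:
    - [0, 0, 0, 0.01, 0]
    - [0, 0, 0, 0.025, 0]
    - [0, -0.04, 0, 0.025, 0]
    - [0, -0.095, 0, 0.025, 0]
    - [0, -0.13, 0, 0.0, 0]
    - [0, -0.13, -0.001, -0.05, 0]
    - [0, -0.13, -0.001, -0.105, 0]
    - [0, -0.11, -0.001, -0.105, 0]
    - [0, -0.1, -0.001, -0.105, 0]
    - [0, -0.085, -0.001, -0.105, 0]
    - [0, -0.085, -0.001, -0.105, 0]

```text
t: 6.8
eef_pos: [0.5632, 0.0683, 0.0945]
tool_rot: [-0.541, -0.455, 0.543, -0.453]
wrist_force: [-0.0, 0.3, -0.5]
opening: 0.0
```

```bash
python3 -c "
from h import *
look(5)"
```

```text
6.8 [0.5632 0.0683 0.0945] [-0.02  0.27 -0.45]
mark top [[0.5487 0.0601 0.087 ]] 3
mark scene [[0.5666 0.0667 0.087 ]] 77
top [[323, 253], [319, 272], [306, 269], [307, 250]] z0 [[0.5773, -0.0268], [0.5222, -0.0161], [0.5302, 0.0211], [0.5853, 0.0193]] z26 [[0.573, -0.0263], [0.5191, -0.0158], [0.5269, 0.0206], [0.5808, 0.0189]]
scene [[344, 261], [295, 282], [283, 268], [283, 263], [311, 257], [339, 256]] z0 [[0.5919, 0.121], [0.5732, -0.0229], [0.5097, -0.0063], [0.4932, 0.0075], [0.5218, 0.0747], [0.5675, 0.1278]] z26 [[0.6186, 0.0936], [0.6006, -0.0453], [0.5392, -0.0293], [0.5232, -0.0159], [0.5509, 0.049], [0.5951, 0.1002]]
```

View pics/z5.png

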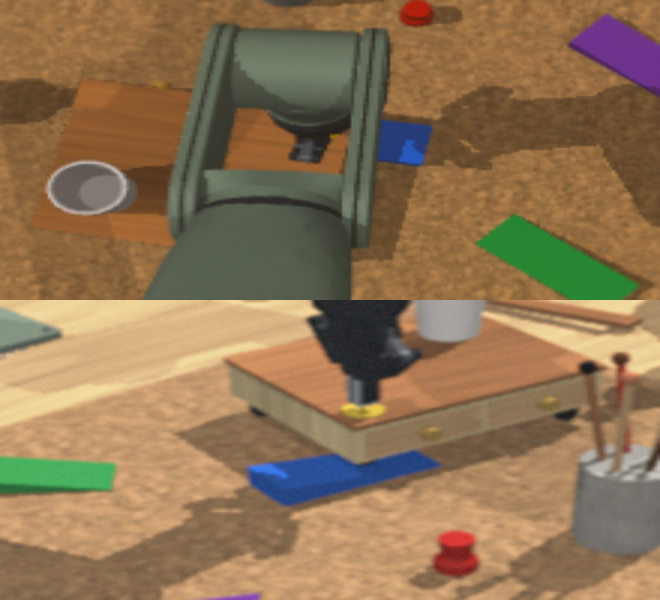

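Fingertip is just above the mark (362,408 in the scene crop). Pressing slowly.

Request:
step_arm:
  steps:
    - [0, 0.003, 0, 0, 0]
    - [0, 0.006, 0, 0, 0]
    - [0, 0.0075, 0, 0, 0]
    - [0, 0.0085, 0, 0, 0]
    - [0, 0.0085, 0, 0, 0]

```text
t: 7.52
eef_pos: [0.5646, 0.0693, 0.0877]
tool_rot: [-0.542, -0.455, 0.542, -0.455]
wrist_force: [0.2, -1.3, -0.2]
opening: -0.001
```

Request:
step_arm:
  steps:
    - [0, 0.001, 0, 0, 0]
    - [0, 0.001, 0, 0, 0]

```text
t: 7.78
eef_pos: [0.5648, 0.0692, 0.087]
tool_rot: [0.542, 0.455, -0.541, 0.455]
wrist_force: [-0.1, 0.3, 1.1]
opening: 0.002
```

Request:
step_arm:
  steps:
    - [0, 0.001, 0, 0, 0]
    - [0, 0.001, 0, 0, 0]

```text
t: 8.02
eef_pos: [0.5649, 0.0692, 0.0869]
tool_rot: [0.542, 0.455, -0.541, 0.455]
wrist_force: [-2.1, -0.0, 5.3]
opening: 0.002
```

Request:
step_arm:
  steps:
    - [0, 0.001, 0, 0, 0]
    - [0, 0.001, 0, 0, 0]

```text
t: 8.28
eef_pos: [0.565, 0.0692, 0.0867]
tool_rot: [0.542, 0.455, -0.541, 0.455]
wrist_force: [-4.5, -0.4, 10.2]
opening: -0.0
```

```bash
python3 -c "
from h import *
look(6)"
```

```text
8.275 [0.565  0.0692 0.0867] [-4.55 -0.44 10.23]
mark top [[0.5487 0.0601 0.087 ]] 3
mark scene [[0.5696 0.0618 0.087 ]] 38
top [[323, 253], [319, 272], [306, 269], [307, 250]] z0 [[0.5773, -0.0268], [0.5222, -0.0161], [0.5302, 0.0211], [0.5853, 0.0193]] z26 [[0.573, -0.0263], [0.5191, -0.0158], [0.5269, 0.0206], [0.5808, 0.0189]]
scene [[344, 261], [295, 282], [283, 269], [283, 263], [311, 257], [338, 256]] z0 [[0.5919, 0.121], [0.5732, -0.0229], [0.5129, -0.009], [0.4932, 0.0075], [0.5218, 0.0747], [0.5658, 0.126]] z26 [[0.6186, 0.0936], [0.6006, -0.0453], [0.5423, -0.0319], [0.5232, -0.0159], [0.5509, 0.049], [0.5934, 0.0985]]
```

Request:
step_arm:
  steps:
    - [0, 0.0005, -0.0007, 0, 0]
    - [0, 0.001, -0.001, 0, 0]
    - [0, 0.001, -0.001, 0, 0]
    - [0, 0.001, -0.001, 0, 0]

```text
t: 8.88
eef_pos: [0.565, 0.0692, 0.0867]
tool_rot: [0.542, 0.454, -0.541, 0.456]
wrist_force: [-3.5, -1.1, 13.6]
opening: -0.006
```

Request:
step_arm:
  steps:
    - [0, -0.002, 0, 0, 0]
    - [0, -0.006, 0, 0, 0]
    - [0, -0.03, 0, 0, 0]
    - [0, -0.08, 0, 0, 0]
    - [0, -0.13, 0, 0.03, 0]
    - [0, -0.15, 0, 0.09, 0]
    - [0, -0.15, 0, 0.15, 0]
    - [0, -0.15, 0, 0.21, 0]
    - [0, -0.15, 0, 0.27, 0]
    - [0, -0.15, 0, 0.3, 0]
    - [0, -0.15, 0, 0.3, 0]

```text
t: 10.25
eef_pos: [0.5109, -0.2281, 0.2332]
tool_rot: [-0.542, -0.454, 0.543, -0.453]
wrist_force: [0.3, 1.4, 0.2]
opening: 0.001
```

```bash
python3 -c "
from h import *
look(7)
from h import *
C=arm.camera_model('top')
# chest drift: compare static features between first and last top pictures
a=cv2.imread('pics/top0.png');b=cv2.imread('pics/top7.png')
for n,x0,y0,x1,y1 in (('cup',190,265,228,302),('mark',278,243,300,264),('chest',196,228,260,322),('stampR',308,186,330,208),('green',335,295,398,350),('pot',250,145,292,195)):
    A=cv2.cvtColor(a[y0:y1,x0:x1],6).astype('float32');B=cv2.cvtColor(b[y0:y1,x0:x1],6).astype('float32')
    print(n,cv2.phaseCorrelate(A,B,cv2.createHanningWindow(A.shape[::-1],cv2.CV_32F)))
"
```

```text
10.25 [ 0.5109 -0.2281  0.2332] [0.29 1.41 0.24]
mark top [[0.564  0.0701 0.087 ]] 138
mark scene [[0.5647 0.0687 0.087 ]] 95
top [[323, 253], [319, 272], [296, 267], [300, 249]] z0 [[0.5773, -0.0268], [0.5222, -0.0161], [0.5355, 0.0497], [0.5878, 0.0395]] z26 [[0.573, -0.0263], [0.5191, -0.0158], [0.532, 0.0487], [0.5833, 0.0387]]
scene [[344, 261], [295, 282], [283, 268], [283, 263], [311, 257], [339, 256]] z0 [[0.5919, 0.121], [0.5732, -0.0229], [0.5097, -0.0063], [0.4932, 0.0075], [0.5218, 0.0747], [0.5675, 0.1278]] z26 [[0.6186, 0.0936], [0.6006, -0.0453], [0.5392, -0.0293], [0.5232, -0.0159], [0.5509, 0.049], [0.5951, 0.1002]]
cup ((-0.16157125202180112, -0.07925599975426678), 0.9697042807936669)
mark ((-0.016725712621736832, -0.08816383071601841), 1.0738950620094936)
chest ((-0.05783374876737213, -0.17721030678975325), 0.9410963252497216)
stampR ((0.01774913830739422, 0.01826115947852891), 0.9903656327062182)
green ((-0.5787525857651374, -0.34939039176146025), 0.3466856429974238)
pot ((0.4673051885304602, -0.011773629845784228), 0.9994487332238091)
```

View pics/z7.png

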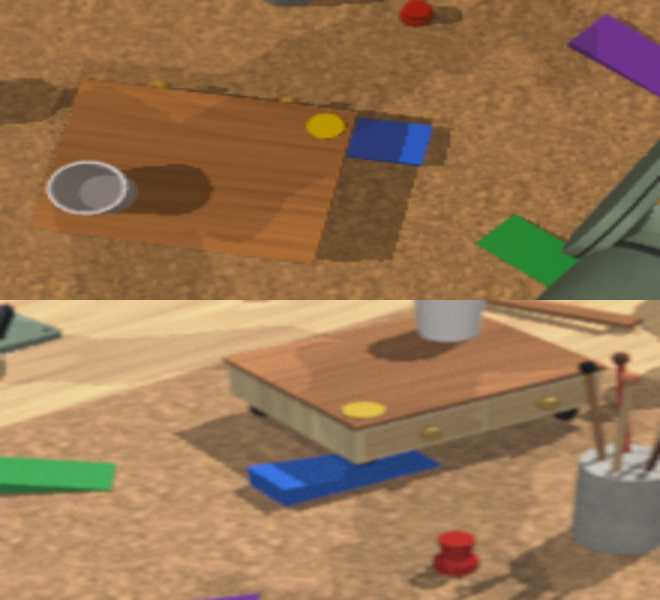

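View pics/scene7.png

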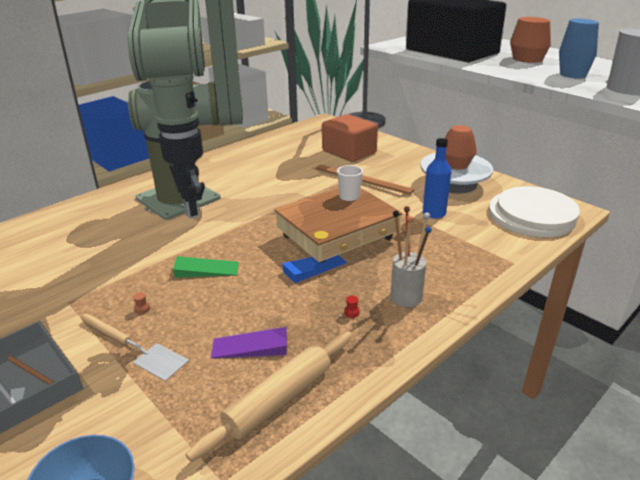

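```bash
python3 -c "
from station import arm
print(arm.hand_in(),arm.get_state()['t'])"
```

```text
the job is handed in; nothing more can be done
the job is handed in; nothing more can be done
```

The blue wedge is now under the short foot and the chest no longer rocks. I pushed it in by its heel with the shut fingertips, in line with the foot, until the push force rose to about 3 N. The job was handed in after about 10 s of the 45 s allowed.

- **Rock test:** I pressed on the yellow mark with up to about 13.6 N. The fingertip went down only about 0.3 mm from contact, so no second push was needed. While pressing there was also a sideways force of 3 to 4.5 N on the fingertip. It did not move the chest measurably.
- **Wedge position:** the last pictures show the wedge in place, with the foot about 58 to 60 mm in from its thin end.
- **Other objects:** comparing first and last pictures, the chest and cup moved less than about 0.5 mm, and the red stamp not at all.
- **Disagreeing readings:** the brush pot and green wedge comparisons gave shifts of about half a pixel. I put these down to a changed shadow on the pot and the arm partly hiding the green wedge. The arm touched neither by intent, but I did not confirm it further.
- **Not measured:** I judged the bottle, the terracotta stamp, the spatula and the purple wedge only by looking at the last picture, where they appear unmoved.

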